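# Load a batten into the mitre saw up to the length stop

## Robot

A 6-joint arm with a two-finger parallel gripper is mounted at the origin on the work surface. World frame = base frame: x ahead of the robot, y to its left, z up, the work surface at z = 0. Lengths are in mm, angles in rad, forces in N, time in s.
With the tool pointing down it reaches from about 350 to 975 mm from the base axis. Payload 7.1 kg.
Tool frame: the origin (TCP) lies midway between the tips of the shut fingers; the grasp point (between the pads) lies 19 mm behind it (ctrl.grasp_offset is the distance from the TCP to the grasp point, in mm); z points along the fingers, y is the line along which they close (so a half turn about z gives the same grasp; the last joint's range is limited). The gripper opens to 88 mm and grips with 3 to 60 N. Pads are 20 mm wide; open, the fingers measure 115 mm over their backs; the gripper's body (75 mm by 178 mm) begins 61 mm behind the grasp point.
Start: joints at [-1.298, 0.423, 1.63, -0, 1.089, -0.019], TCP at [179.816, -598.557, 222.675] pointing down, gripper open.
Joint ranges: [-3, 3], [-0.9, 2.11], [0.09, 2.58], [-1.31, 4.45], [0.11, 2.69], [-2.54, 2.54]. Speed limits (rad/s): [2.39, 2.39, 3.01, 3.14, 3.14, 3.14].

## Interface

Orientations are given as a rotation vector (axis times angle).
In Python, from workcell import ctrl gives the robot as it stands. The module is installed in compiled form; this text tells all that it offers.
- The arm moves only by the tool servo_tool, never from a script. Its argument "rows" is a list of rows, each a list of 7 numbers: the turn, a rotation vector about the tool's x, y, z as a fraction of full scale, then the shift along the tool's x, y, z as a fraction of full scale, then the finger opening in mm, from 0 to 87.8. A call has 1 to 10 rows; each row is the pose to reach, as a shift and turn from the pose commanded when the call began, along the tool's axes at that moment; what a row does not reach only later rows make up. Full scale, the value 1, is 20 cm for a shift and 1.5 rad for a turn. A row lasts 1/8 s, in which the tool goes at most 62.5 mm and 10.7 degrees, less where a joint would pass 70% of its speed; a pose out of reach is approached as far as the arm can. A call with a number of a shift or a turn outside -1 to 1 is refused whole. A call with a gripper value outside its range is refused whole. The fingers move at their own pace and stop on an object; the grip force is fixed at half the most. Time passes only in rows, so rows that repeat a pose let the fingers close. It gives the time, the measured TCP pose, the force, the opening and the grip force at its end, in the units of the state.
- ctrl.get_obs(): the state, without advancing time (a new reading comes with each control period).
- ctrl.get_image(name): name is "scene" or "top" or "wrist"; returns (picture, depth): 420x560x3 uint8, red, green, blue; 420x560 float32, mm along the optical axis (not along the pixel's ray), 0 where there is no reading.
- ctrl.camera_info(name): a dict with "intrinsics" (3x3 intrinsics, pixels), "R" (3x3) and "t" (3): a world point X has camera coordinates R X + t. Camera axes: x right, y down, z forward; pixel columns grow to the right and rows downward; lengths in mm; the calibration is good to about 2 mm. A picture is of the moment at which its call begins: read the wrist's pose just before it. camera_info takes no time and is no camera call; for the wrist camera it gives the pose at the moment of the call.
- ctrl.close_job(): hands the job in; it is judged then, once.
The state is a dict: "t": time; "qpos": joint angles; "qvel": joint speeds; "joint_torque": joint torques, N m; "ee_pos": TCP position; "orientation": TCP orientation; "ft_force": force on the tool from outside, world axes, zero at the start; "moment": the same for the moment, N m; "width": finger opening in mm; "grasp_force": force on a finger pad.
Only numpy, scipy, OpenCV 4.12 (cv2) and the standard library are available. Lean on these libraries where they do the work, as an engineer would, in place of code of your own. Each camera call takes 0.05 s, during which the arm holds its last target. There are 200 camera calls.

## Task

Load the long batten for its next cut: take it from the bench, lay it flat on the saw's left-hand extension bars and table, and slide it along under the raised saw head and the hold-down clamp, touching neither, until it lies flush along the fence with its end pressed home against the length stop. Feel for the stop and press it lightly (a few newtons, for half a second): it is only pinched on its bars and a hard push shifts the setting. Leave the batten lying there and do not disturb the other things.

Things in the scene. Friction and masses are not known exactly. Their poses are not given: they have to be found in the camera images.
- batten: Plain sawn softwood batten, the long one: 380 mm long (its y axis), 45 mm wide (its x axis), 34 mm high (z), about 0.3 kg, lying flat on the bench left of and in front of the saw. Origin: centre of its underside. Its two ends are alike.
- saw: Compact mitre saw, fixed on the bench. Origin: at bench height, in the plane of the fence's face, at the blade line. x points away from the operator through the fence, y to the operator's left along it, z up. Its flat table is 75 mm above the bench, from y = -200 to 200 and x = -105 mm to the fence at x = 0. A mitre arm and handle stick out in front at y = 0 to x = -275 mm, lower than the table.
- fence_end (a point): Left end of the fence's face, at table height; axes as the saw's, at x = 0, y = 200 mm in its frame. The fence is two upright plates, 16 mm thick and 55 mm high above the table, with their faces at x = 0 towards the operator, from 34 to 200 mm left and right of the blade line. Farther left there is no fence, only the bars.
- left_bar (a point): Middle of the outer cross bar of the left-hand extension bars, at its top, x = -55, y = 360 mm in the saw's frame; axes as the saw's. On each side of the saw a U of 10 mm round bar lies flush with the table: legs at x = -16 and -94 mm in the saw's frame, cross bar at y = 360 mm on the left and y = -335 mm on the right. Free space below the bars: 65 mm.
- head: The saw's head, fixed in its raised position. Origin: over the fence line at the blade, at the height of the guard's underside, 62 mm above the saw table. Axes as the saw's. Blade guard: y from -26 to 26 mm, x from -150 to 90 mm, lowest at x = -30 mm. The motor reaches to y = -165 mm, not lower than 100 mm above the origin; the handles reach to x = -175 mm and 280 mm above the origin.
- clamp: Hold-down clamp behind the right-hand fence, fixed; its arm reaches over the table with a screw and a round pad of 28 mm diameter. Origin: centre of the pad's underside, 46 mm above the saw table (12 mm above a batten lying there), at x = -24, y = -172 mm in the saw's frame. Its knob ends 98 mm above the origin. Axes as the saw's.
- stop: Length stop: an upright steel plate 66 mm wide and 47 mm high on a block pinched on the right-hand extension bars. Origin: on the plate's face that looks to the left (+y, towards the blade), at the height of the saw table and at x = -26 mm in the saw's frame; axes as the saw's. It stands 220 to 280 mm right of the blade line and is only lightly pinched: a push of more than 12 N is too hard, at about 14 N it slips along the bars.
- offcut: Short offcut of the same section, 110 x 45 x 34 mm, on the bench beneath the left-hand extension bars; leave it. Origin: centre of its underside.
- tape: Tape measure, 68 x 40 x 62 mm, standing on the bench to the right; leave it. Origin: centre of its underside.
- square: Aluminium triangular rafter square, legs 150 mm, lying at the back left; leave it. Origin: centre of its underside.
- glue: Glue bottle, 60 mm diameter, 170 mm high, standing to the right; leave it. Origin: centre of its underside.
- screws: Open screw tray, 120 x 160 x 45 mm, at the back; leave it. Origin: centre of its underside.
- drill: Cordless drill standing on its battery at the left, 190 mm high; leave it. Origin: centre of its underside.

How it is judged (in metres and radians):
On the way:
1. the batten, flat on the saw table and flush along the fence, is pressed against the length stop with more than 2 N for 0.2 s (contact force between batten and stop above 2 N and x of batten in the frame of saw above -0.0255 m and angle between the y axis of batten and the y axis of saw, either way round below 0.015 rad and z of batten in the frame of saw below 0.078 m), for 0.2 s.
At the end, for the whole second after the job is handed in: The batten lies still and flat on the saw table, flush along the fence (within 2 mm and 0.0125 rad), its end against the length stop (gap under 2 mm), and the stop is where it was set (within 2 mm) (y of batten in the frame of stop between 0.187 and 0.192 m and x of batten in the frame of saw between -0.0245 and -0.0205 m and angle between the y axis of batten and the y axis of saw, either way round below 0.0125 rad and z of batten in the frame of saw between 0.072 and 0.078 m and angle between batten's own z axis and vertical below 0.03 rad and linear speed of batten below 0.01 m/s); the robot touches nothing.
It fails at once if the saw's head is touched with more than 2 N (contact force between anything else and head above 2 N).
It fails at once if the hold-down clamp is touched with more than 2 N (contact force between anything else and clamp above 2 N).
It fails at once if the batten is pushed against the length stop with more than 12 N (contact force between batten and stop above 12 N).
It fails at once if the length stop is shifted from its setting by more than 2 mm (distance of stop from where it was at the start of the episode above 0.002 m).
It fails at once if another thing on the bench is disturbed (moved more than 25 mm) (distance of any of offcut, tape, square, glue, screws, drill from where it was at the start of the episode above 0.025 m).
It also fails if it takes over 72 s, if anything falls off the work surface, if the arm or the gripper's body presses on something with over 40 N, if the wrist force passes 120 N, or if a joint passes its speed limit or range.

## Working session

There is one attempt and no reset: what is moved stays moved. The work goes in short steps, Python scripts to look and compute and a tool call to move; the robot and the scene stay as the last step left them, time stands still between calls to the robot, and variables do not carry over. Pictures are saved under pics/ and viewed, at most 10 in all, crops included, and the job is handed in when it is done.

Besides the shell and the picture viewer there is one more tool, called after "Call:" in YAML: its name, and indented under it one key for each argument. servo_tool: Moves the arm, as the interface text tells. Its arguments: {"type":"object","properties":{"rows":{"type":"array","items":{"type":"array","items":{"type":"number"}}}},"required":["rows"]}

```bash
mkdir -p pics
cat > h.py <<'E'
import numpy as np, cv2
from workcell import ctrl
from scipy.spatial.transform import Rotation as R
def snap(n,f):
    c=ctrl.camera_info(n); im,d=ctrl.get_image(n)
    cv2.imwrite(f'pics/{f}.png',im[:,:,::-1]); np.savez(f'pics/{f}.npz',im=im,d=d,K=c['intrinsics'],R=c['R'],t=c['t'])
def load(f):
    z=np.load(f'pics/{f}.npz'); im,d=z['im'],z['d']
    v,u=np.mgrid[:420,:560]; p=np.stack([u,v,np.ones_like(u)],-1)@np.linalg.inv(z['K']).T*d[...,None]
    P=(p-z['t'])@z['R']
    return im,d,P,z
E
python3 - <<'E'
from h import *
o=ctrl.get_obs(); print(o['t'],o['ee_pos'],o['orientation'],o['ft_force'],o['width'])
snap('top','top0'); snap('scene','scene0')
for n in('top','scene'):
    c=ctrl.camera_info(n); print(n,-c['R'].T@c['t'],c['R'][2])
E
```

```text
0.0 [ 179.67260023 -598.03426096  221.91639958] [-3.10670185e+00 -4.56528770e-01  3.06632532e-04] [-0.47520798 -0.70474397  0.02758614] 87.73738743714237
top [ 446.00689336   69.65455081 1411.28869657] [ 0.09673991 -0.00790502 -0.9952783 ]
scene [1089.08638937 -612.88526515  738.49586675] [-0.4952734   0.62597425 -0.60237904]
```

View pics/top0.png

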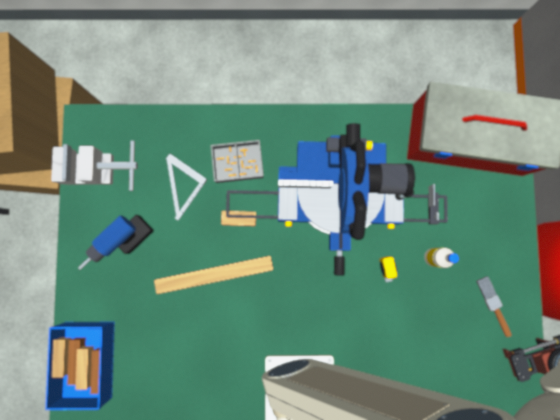

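View pics/scene0.png

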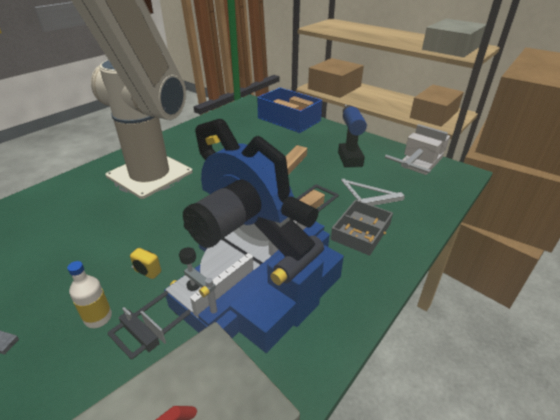

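The top view shows the batten at about (213,275), the saw with its blade line at about x=343 and the fence row at about 183. The left bars run from 228 to 280, and the stop is at about (433,205). The offcut lies under the left bars. The scene view shows the clamp at (195,270) and the stop at (135,325).

Run:
```python
from h import *
im,d,P,z=load('top0')
hsv=cv2.cvtColor(im,cv2.COLOR_RGB2HSV)
m=((hsv[...,0]>8)&(hsv[...,0]<25)&(hsv[...,1]>60)&(hsv[...,2]>120)).astype(np.uint8)
n,l,s,c=cv2.connectedComponentsWithStats(m)
K,Rm,t=z['K'],z['R'],z['t']; C=-Rm.T@t
def ray(uv,h):
    uv=np.atleast_2d(uv); r=np.c_[uv,np.ones(len(uv))]@np.linalg.inv(K).T@Rm
    return C+r*((h-C[2])/r[:,2])[:,None]
for i in range(1,n):
    if s[i,4]>150 and 100<c[i,0]<450 and 100<c[i,1]<320:
        mm=l==i; pts=np.argwhere(mm)[:,::-1].astype(np.float32); Q=P[mm]
        print(i,s[i],c[i],'z',np.percentile(Q[:,2],[5,50,95]).round(1))
        W=ray(pts,34.)[:,:2].astype(np.float32); print(cv2.minAreaRect(W), W.mean(0))
# crop
x0,y0,x1,y1=215,120,460,280
cv2.imwrite('pics/c1.png',cv2.resize(im[y0:y1,x0:x1,::-1],None,fx=3.2,fy=3.2,interpolation=cv2.INTER_CUBIC))
# table/fence heights in P
for (u,v) in [(290,200),(300,205),(390,210),(300,183),(228,205),(445,210),(433,200),(433,215),(433,190),(100,200),(330,300),(396,199)]:
    print((u,v),P[v,u].round(1),im[v,u])
snap('top','top1');
```

```text
19 [221 211  35  15 317] [237.29968454 220.13880126] z [21.4 34.2 71.8]
((548.7398071289062, 195.7670135498047), (111.36064910888672, 42.76885986328125), 85.96949768066406) [543.1997  198.64386]
23 [ 155  257  118   37 1671] [213.20766008 274.51944943] z [29.4 34.7 39.1]
((368.28350830078125, 274.4881591796875), (45.60997009277344, 378.74755859375), 11.385863304138184) [368.32166 274.82364]
(290, 200) [603.9  27.8  74.4] [223 230 234]
(300, 205) [587.8  -3.8  74.6] [153 171 207]
(390, 210) [ 570.3 -288.    80.9] [220 227 231]
(300, 183) [649.9  -1.5 127.9] [244 245 246]
(228, 205) [587.9 223.9  80.9] [78 95 96]
(445, 210) [ 570.5 -466.2   71.4] [82 95 98]
(433, 200) [ 597.4 -411.9  117.4] [132 137 142]
(433, 215) [ 553.8 -422.9   83. ] [ 89  93 101]
(433, 190) [ 628.3 -412.6  118.8] [130 142 146]
(100, 200) [614.5 660.1   2.1] [ 67 135 106]
(330, 300) [ 281.9 -103.7    0.4] [ 67 132 105]
(396, 199) [ 606.1 -310.    73.9] [164 172 177]
```

View pics/c1.png

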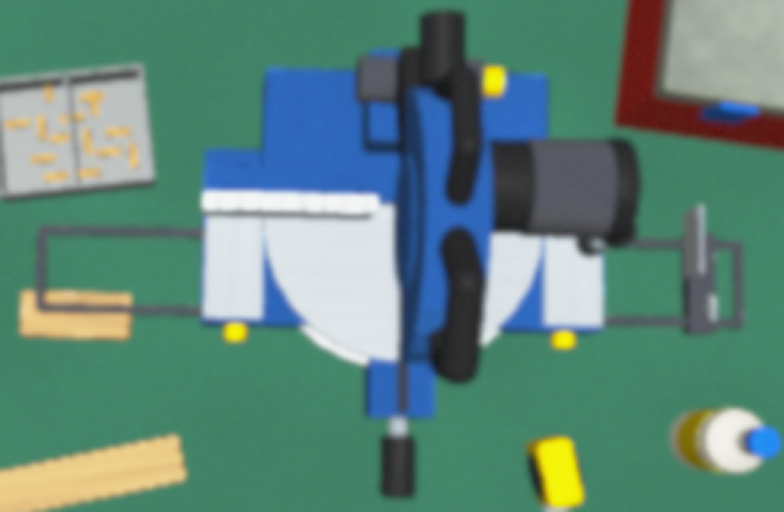

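The crop shows the table's left and right edges at crop x 203 and 604, the fence face's top edge at about y=214, the bars' outer cross bars at x=42 and 738, and the stop plate at about x=698, y 205–330.

```bash
cat >> h.py <<'E'
def mkray(z):
    K,Rm,t=z['K'],z['R'],z['t']; C=-Rm.T@t
    def ray(uv,h):
        uv=np.atleast_2d(uv); r=np.c_[uv,np.ones(len(uv))]@np.linalg.inv(K).T@Rm
        return C+r*((h-C[2])/r[:,2])[:,None]
    return ray
E
python3 - <<'E'
from h import *
im0,d,P,z=load('top0'); im1=load('top1')[0]; ray=mkray(z)
g=(im0.astype(float)+im1).mean(-1)/2
def edge(a,b,h,hw=3,mode='edge'):  # crop coords line a-b, subpixel normal to it
    a=np.array(a)/3.2+[215,120]-.5+.156*0; b=np.array(b)/3.2+[215,120]-.5
    n=np.array([-(b-a)[1],(b-a)[0]]); n/=np.linalg.norm(n); out=[]
    s=np.arange(-hw,hw+.01,.1)
    for f in np.linspace(0,1,25):
        q=a+f*(b-a)+s[:,None]*n
        v=cv2.remap(g.astype(np.float32),q[:,0].astype(np.float32)[None],q[:,1].astype(np.float32)[None],cv2.INTER_LINEAR)[0]
        v=cv2.GaussianBlur(v[None],(0,0),4)[0]
        w=np.abs(np.gradient(v)) if mode=='edge' else np.abs(v-(v[0]+(v[-1]-v[0])*np.linspace(0,1,len(v))))
        w=w**3; out.append(a+f*(b-a)+n*(w*s).sum()/w.sum())
    W=ray(np.array(out),h)[:,:2]; c=np.median(W,0) if 0 else W.mean(0)
    vx,vy,_,_=cv2.fitLine(W.astype(np.float32),cv2.DIST_HUBER,0,.01,.01).ravel()
    r=(W-c)@[-vy,vx]
    return c.round(1),np.degrees(np.arctan2(vy,vx)).round(2),r.std().round(2)
print('tabL',edge((203,240),(203,310),75)); print('tabR',edge((604,255),(604,320),75))
print('frontL',edge((208,320),(258,321),75)); print('frontR',edge((550,327),(600,328),75))
print('fence top face',edge((210,214),(370,216),130))
print('barLback',edge((60,231),(185,234),70,3,'bar'));print('barLfront',edge((140,308.5),(190,310.5),70,3,'bar'))
print('barLcross',edge((42,240),(42,285),70,3,'bar'));print('barRcross',edge((738,255),(738,310),70,3,'bar'))
print('barRfront',edge((615,321),(675,322),70,3,'bar'));print('barRback',edge((640,244),(680,244.5),70,3,'bar'))
print('plate L',edge((686,245),(686,325),90))
for v in range(182,226,4): print(v,[(u,int(g[v,u]),*P[v,u,1:].round(0).astype(int)) for u in range(427,441)])
E
```

```text
tabL (array([586.6,  65.5]), np.float32(-1.83), np.float64(0.16))
tabR (array([ 572.8, -331.3]), np.float32(-1.39), np.float64(0.31))
frontL (array([543.1,  36.7]), np.float32(89.62), np.float64(0.93))
frontR (array([ 534.2, -301.8]), np.float32(85.82), np.float64(0.78))
fence top face (array([639.4, -17. ]), np.float32(88.61), np.float64(0.37))
barLback (array([629.6, 146.4]), np.float32(90.0), np.float64(0.43))
barLfront (array([550.4, 104.2]), np.float32(89.97), np.float64(0.67))
barLcross (array([600.2, 226. ]), np.float32(2.67), np.float64(0.26))
barRcross (array([ 577.8, -466. ]), np.float32(-1.49), np.float64(0.33))
barRfront (array([ 539.2, -373.1]), np.float32(-89.38), np.float64(0.37))
barRback (array([ 615. , -390.7]), np.float32(-89.18), np.float64(0.2))
plate L (array([ 573.6, -408.3]), np.float32(-4.8), np.float64(1.64))
182 [(427, 100, np.int64(-438), np.int64(-1)), (428, 100, np.int64(-440), np.int64(3)), (429, 98, np.int64(-443), np.int64(3)), (430, 99, np.int64(-447), np.int64(2)), (431, 100, np.int64(-451), np.int64(2)), (432, 100, np.int64(-453), np.int64(5)), (43
[... 5491 characters left out ...]
38, 157, np.int64(-427), np.int64(112)), (439, 128, np.int64(-475), np.int64(-3)), (440, 104, np.int64(-475), np.int64(5))]
222 [(427, 93, np.int64(-431), np.int64(3)), (428, 82, np.int64(-415), np.int64(59)), (429, 72, np.int64(-413), np.int64(74)), (430, 77, np.int64(-414), np.int64(78)), (431, 87, np.int64(-415), np.int64(85)), (432, 91, np.int64(-418), np.int64(84)), (433, 92, np.int64(-422), np.int64(83)), (434, 91, np.int64(-423), np.int64(88)), (435, 91, np.int64(-426), np.int64(88)), (436, 92, np.int64(-428), np.int64(91)), (437, 92, np.int64(-435), np.int64(82)), (438, 92, np.int64(-438), np.int64(83)), (439, 93, np.int64(-473), np.int64(0)), (440, 93, np.int64(-478), np.int64(-5))]
```

Call:
servo_tool:
  rows:
    - [0,0,0,0.767,-0.814,0,87]
    - [0,0,0,0.767,-0.814,0,87]
    - [0,0,0,0.767,-0.814,0,87]
    - [0,0,0,0.767,-0.814,0,87]
    - [0,0,0,0.767,-0.814,0,87]

```text
t: 0.78
ee_pos: [280.5, -396.5, 222.6]
orientation: [-3.107, -0.461, 0.0]
ft_force: [-0.0, -0.5, 0.9]
width: 87.1
grasp_force: 0.0
```

Call:
servo_tool:
  rows:
    - [0,0,0,0.67,-0.842,0,87]
    - [0,0,0,0.67,-0.842,0,87]
    - [0,0,0,0.67,-0.842,0,87]
    - [0,0,0,0.67,-0.842,0,87]
    - [0,0,0,0.67,-0.842,0,87]

```text
t: 1.4
ee_pos: [360.4, -198.4, 222.8]
orientation: [3.107, 0.461, 0.0]
ft_force: [-0.5, 0.2, -0.5]
width: 86.5
grasp_force: 0.0
```

Call:
servo_tool:
  rows:
    - [0,0,0,0.288,-0.958,0,87]
    - [0,0,0,0.288,-0.958,0,87]
    - [0,0,0,0.288,-0.958,0,87]
    - [0,0,0,0.288,-0.958,0,87]
    - [0,0,0,0.288,-0.958,0,87]

```text
t: 2.02
ee_pos: [360.4, 0.7, 222.8]
orientation: [3.107, 0.458, 0.0]
ft_force: [0.2, -0.1, -0.3]
width: 87.0
grasp_force: 0.0
```

Call:
servo_tool:
  rows:
    - [0,0,0,0.326,-0.946,0,87]
    - [0,0,0,0.326,-0.946,0,87]
    - [0,0,0,0.326,-0.946,0,87]
    - [0,0,0,0.326,-0.946,0,87]
    - [0,0,0,0.326,-0.946,0,87]

```text
t: 2.65
ee_pos: [368.6, 200.1, 222.3]
orientation: [3.107, 0.456, -0.001]
ft_force: [0.1, -0.2, 0.4]
width: 86.9
grasp_force: 0.0
```

Call:
servo_tool:
  rows:
    - [0,0,-0.985,0.106,-0.354,0.2,87]
    - [0,0,-0.985,0.106,-0.354,0.2,87]
    - [0,0,-0.985,0.106,-0.354,0.2,87]
    - [0,0,-0.985,0.106,-0.354,0.2,87]
    - [0,0,-0.985,0.106,-0.354,0.2,87]
    - [0,0,-0.985,0.106,-0.354,0.2,87]
    - [0,0,-0.985,0.106,-0.354,0.2,87]
    - [0,0,-0.985,0.106,-0.354,0.2,87]
    - [0,0,-0.985,0.106,-0.354,0.2,87]
    - [0,0,-0.985,0.106,-0.354,0.2,87]

```text
t: 3.9
ee_pos: [368.4, 273.8, 182.7]
orientation: [1.997, 2.425, -0.0]
ft_force: [0.5, -0.6, -0.8]
width: 86.8
grasp_force: 0.0
```

Run:
```python
from h import *
o=ctrl.get_obs(); print(o['t'],o['ee_pos'],o['orientation'],o['qpos'].round(2) if hasattr(o['qpos'],'round') else o['qpos'])
M=R.from_rotvec(o['orientation']).as_matrix(); print(M.round(3))
c=ctrl.camera_info('wrist'); print(-c['R'].T@c['t'],c['R'][2])
snap('wrist','w0'); im,d,P,z=load('w0'); ray=mkray(z)
hsv=cv2.cvtColor(im,cv2.COLOR_RGB2HSV)
m=((hsv[...,0]>8)&(hsv[...,0]<25)&(hsv[...,1]>60)&(hsv[...,2]>100)).astype(np.uint8)
n,l,s,c=cv2.connectedComponentsWithStats(m); i=1+s[1:,4].argmax(); print(s[i],c[i])
pts=np.argwhere(l==i)[:,::-1]; W=ray(pts,34.)[:,:2].astype(np.float32)
print(cv2.minAreaRect(W),W.mean(0),np.median(P[l==i][:,2]))
```

```text
3.9 [368.37549269 273.8346502  182.68925791] [ 1.99676351e+00  2.42522461e+00 -3.90547683e-04] [ 0.61  0.24  2.02 -0.    0.88  0.42]
[[-0.192  0.981 -0.   ]
 [ 0.981  0.192 -0.   ]
 [-0.    -0.    -1.   ]]
[355.43753144 344.08953426 345.22167163] [ 0.04957946 -0.25596462 -0.9654139 ]
[  253     0    55   310 12854] [277.30309631 143.37249105]
((366.66021728515625, 294.4671936035156), (45.040313720703125, 282.7606201171875), 11.359132766723633) [360.05255 314.51624] 34.47182185020732
```

View pics/w0.png

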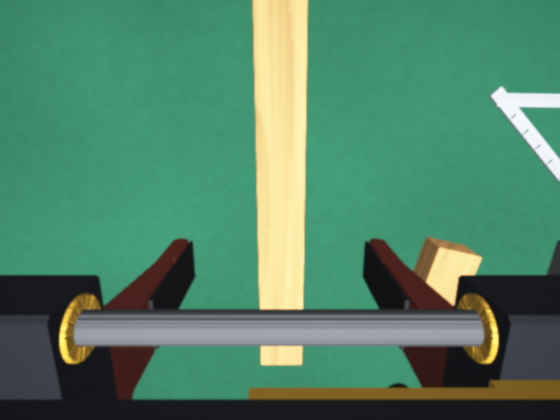

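The wrist view shows the batten running straight between the open fingers (columns 255–307), with the grasp centred and aligned to within about 2 mm. I'm going down to grip it.

Call:
servo_tool:
  rows:
    - [0,0,0,0,0,0.3,87]
    - [0,0,0,0,0,0.6,87]
    - [0,0,0,0,0,0.8,87]
    - [0,0,0,0,0,0.885,87]
    - [0,0,0,0,0,0.885,87]
    - [0,0,0,0,0,0.885,87]
    - [0,0,0,0,0,0.885,30]
    - [0,0,0,0,0,0.885,30]
    - [0,0,0,0,0,0.885,30]
    - [0,0,0,0,0,0.885,30]

```text
t: 5.2
ee_pos: [367.9, 275.3, 5.9]
orientation: [1.99, 2.431, 0.001]
ft_force: [0.0, -0.2, -0.5]
width: 50.4
grasp_force: 0.0
```

Call:
servo_tool:
  rows:
    - [0,0,0,0,0,0,30]
    - [0,0,0,0,0,0,30]
    - [0,0,0,0,0,-0.15,30]
    - [0,0,0,0,0,-0.4,30]
    - [0,0,0,0,0,-0.7,30]
    - [0,0,0,0,0,-0.7,30]
    - [0,0,0,0,0,-0.7,30]

```text
t: 6.08
ee_pos: [367.0, 274.7, 144.9]
orientation: [-1.99, -2.43, 0.002]
ft_force: [-0.0, 0.7, -3.9]
width: 44.9
grasp_force: 30.0
```

Call:
servo_tool:
  rows:
    - [0,0,0.05,-0.1,0.1,-0.05,30]
    - [0,0,0.1495,-0.25,0.27,-0.1,30]
    - [0,0,0.1495,-0.4,0.42,-0.1,30]
    - [0,0,0.1495,-0.506,0.533,-0.1,30]
    - [0,0,0.1495,-0.506,0.533,-0.1,30]
    - [0,0,0.1495,-0.506,0.533,-0.1,30]

```text
t: 6.82
ee_pos: [490.5, 196.6, 163.5]
orientation: [-2.249, -2.191, 0.007]
ft_force: [0.2, 0.5, -3.4]
width: 45.1
grasp_force: 30.0
```

Call:
servo_tool:
  rows:
    - [0,0,0,-0.15,0.25,0,30]
    - [0,0,0,-0.3,0.5,0,30]
    - [0,0,0,-0.379,0.618,0,30]
    - [0,0,0,-0.379,0.618,0.1,30]
    - [0,0,0,-0.379,0.618,0.25,30]
    - [0,0,0,-0.379,0.618,0.325,30]
    - [0,0,0,-0.379,0.618,0.325,30]
    - [0,0,0,-0.379,0.618,0.325,30]

```text
t: 7.82
ee_pos: [614.0, 118.7, 101.3]
orientation: [2.249, 2.193, 0.001]
ft_force: [-0.3, 0.0, -3.6]
width: 44.7
grasp_force: 30.0
```

Run:
```python
from h import *
o=ctrl.get_obs(); print(o['t'],o['ee_pos'],o['orientation'])
snap('top','top2')
im=cv2.imread('pics/top2.png'); cv2.imwrite('pics/c2.png',cv2.resize(im[120:280,170:450],None,fx=2.8,fy=2.8,interpolation=cv2.INTER_CUBIC))
```

```text
7.825 [614.03145361 118.68104205 101.28429284] [2.24888211e+00 2.19306951e+00 1.09486726e-03]
```

View pics/c2.png

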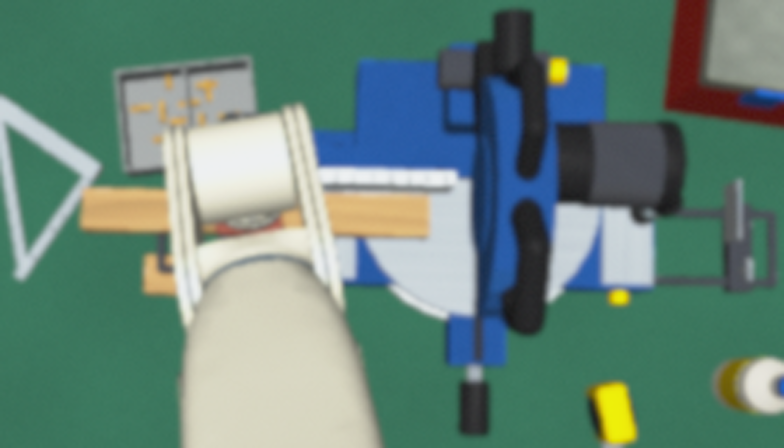

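The batten hangs parallel to the fence in front of the left plate. Its right end is at crop x=428, clear of the guard at 475. Now I'm lowering it.

Call:
servo_tool:
  rows:
    - [0,0,0,0,0,0.04,30]
    - [0,0,0,0,0,0.08,30]
    - [0,0,0,0,0,0.09,30]
    - [0,0,0,0,0,0.09,30]

```text
t: 8.38
ee_pos: [613.7, 118.1, 82.4]
orientation: [-2.25, -2.192, 0.001]
ft_force: [-0.2, 0.3, -3.5]
width: 45.1
grasp_force: 30.0
```

Call:
servo_tool:
  rows:
    - [0,0,0,0,0,0.005,30]
    - [0,0,0,0,0,0.005,30]
    - [0,0,0,0,0,0.005,30]

```text
t: 8.75
ee_pos: [613.9, 118.1, 81.8]
orientation: [2.25, 2.193, 0.0]
ft_force: [-0.2, -0.0, -3.3]
width: 45.0
grasp_force: 30.0
```

Call:
servo_tool:
  rows:
    - [0,0,0,0,0,0.005,30]
    - [0,0,0,0,0,0.005,30]
    - [0,0,0,0,0,0.005,30]

```text
t: 9.12
ee_pos: [614.0, 118.1, 80.9]
orientation: [2.25, 2.193, 0.001]
ft_force: [-1.0, -0.4, -1.3]
width: 44.9
grasp_force: 30.0
```

Call:
servo_tool:
  rows:
    - [0,0,0,0,0,0.004,30]
    - [0,0,0,0,0,0.004,30]

```text
t: 9.38
ee_pos: [614.1, 118.2, 80.9]
orientation: [2.25, 2.192, 0.001]
ft_force: [-1.5, -1.2, 5.2]
width: 44.8
grasp_force: 30.0
```

Call:
servo_tool:
  rows:
    - [0,0,0,0,0,0,70]
    - [0,0,0,0,0,0,70]
    - [0,0,0,0,0,-0.005,70]
    - [0,0,0,0.2,0,-0.005,70]
    - [0,0,0,0.4,0,-0.005,70]
    - [0,0,0,0.6,0,-0.005,70]
    - [0,0,0,0.8,0,-0.005,70]
    - [0,0,0,0.8,0,-0.005,70]
    - [0,0,0,0.8,0,-0.005,70]

```text
t: 10.5
ee_pos: [617.6, 277.5, 80.6]
orientation: [-2.249, -2.193, 0.001]
ft_force: [0.2, -0.9, 0.7]
width: 70.1
grasp_force: 0.0
```

Call:
servo_tool:
  rows:
    - [0,0,0,0,0,0,30]
    - [0,0,0,0,0,0,30]
    - [0,0,0,0,0,0,30]
    - [0,0,0,0,0,0,30]
    - [0,0,0,0,0,0,30]

```text
t: 11.12
ee_pos: [618.0, 277.8, 80.9]
orientation: [2.25, 2.192, -0.0]
ft_force: [0.3, -0.5, -0.1]
width: 44.9
grasp_force: 30.0
```

Call:
servo_tool:
  rows:
    - [0,0,0,-0.15,0,0,30]
    - [0,0,0,-0.3,0,0,30]
    - [0,0,0,-0.45,0,0,30]
    - [0,0,0,-0.6,0,0,30]
    - [0,0,0,-0.7,0,0,30]

```text
t: 11.75
ee_pos: [614.4, 137.2, 81.0]
orientation: [-2.25, -2.192, -0.0]
ft_force: [-0.6, -0.0, -0.4]
width: 44.8
grasp_force: 30.0
```

Call:
servo_tool:
  rows:
    - [0,0,0,-0.1,0,0,30]
    - [0,0,0,-0.2,0,0,30]
    - [0,0,0,-0.2,0,0,30]
    - [0,0,0,-0.2,0.01,0,30]
    - [0,0,0,-0.2,0.02,0,30]
    - [0,0,0,-0.2,0.02,0,30]

```text
t: 12.5
ee_pos: [617.7, 98.7, 80.9]
orientation: [2.249, 2.193, 0.001]
ft_force: [-0.9, 0.0, 1.9]
width: 45.0
grasp_force: 30.0
```

Call:
servo_tool:
  rows:
    - [0,0,0,0,0.01,0,30]
    - [0,0,0,0,0.01,0,30]
    - [0,0,0,0,0.01,0,30]

```text
t: 12.88
ee_pos: [619.6, 98.3, 81.0]
orientation: [2.249, 2.193, 0.001]
ft_force: [-0.2, 1.7, 2.1]
width: 44.7
grasp_force: 30.0
```

Call:
servo_tool:
  rows:
    - [0,0,0,0,0.007,0,30]
    - [0,0,0,0,0.007,0,30]
    - [0,0,0,0,0.007,0,30]

```text
t: 13.25
ee_pos: [620.8, 97.9, 81.0]
orientation: [2.25, 2.192, 0.0]
ft_force: [-0.9, 0.5, 3.7]
width: 45.0
grasp_force: 30.0
```

Call:
servo_tool:
  rows:
    - [0,0,0,0,0.006,0,30]
    - [0,0,0,0,0.006,0,30]
    - [0,0,0,0,0.006,0,30]

```text
t: 13.62
ee_pos: [622.0, 97.8, 81.0]
orientation: [2.25, 2.193, 0.0]
ft_force: [-1.2, -0.8, 4.7]
width: 44.9
grasp_force: 30.0
```

Call:
servo_tool:
  rows:
    - [0,0,0,0,0.005,0,30]
    - [0,0,0,0,0.005,0,30]
    - [0,0,0,0,0.005,0,30]

```text
t: 14.0
ee_pos: [623.0, 97.8, 80.9]
orientation: [2.25, 2.193, -0.0]
ft_force: [-2.0, 0.1, 5.4]
width: 44.9
grasp_force: 30.0
```

Call:
servo_tool:
  rows:
    - [0,0,0,0,0.005,0,30]
    - [0,0,0,0,0.005,0,30]
    - [0,0,0,0,0.005,0,30]

```text
t: 14.38
ee_pos: [624.0, 97.8, 81.0]
orientation: [2.25, 2.193, 0.0]
ft_force: [-1.7, -0.6, 5.4]
width: 44.7
grasp_force: 30.0
```

Run:
```python
from h import *
o=ctrl.get_obs(); print(o['t'],o['ee_pos'],o['ft_force'],o['moment'])
snap('top','top3')
im=cv2.imread('pics/top3.png'); cv2.imwrite('pics/c3.png',cv2.resize(im[150:230,210:450],None,fx=3.3,fy=3.3,interpolation=cv2.INTER_CUBIC))
snap('wrist','w3')
```

```text
14.375 [624.00065924  97.800735    80.97281988] [-1.68711248 -0.56926516  5.44019359] [-0.03712009  0.18006482 -0.1702423 ]
```

View pics/c3.png

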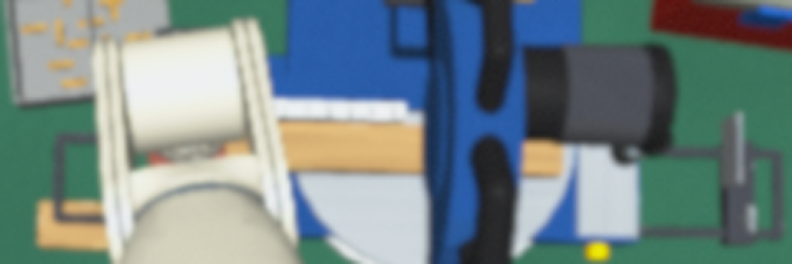

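The batten now lies along the fence at crop rows 122–170. Its right end has passed under the guard to crop x≈562, and no clear gap shows. I'm measuring its front edge.

```bash
cat >> h.py <<'E'
TH=np.radians(1.45)
def tosaw(W,o=(638,-132.9)):
    d=np.atleast_2d(W)[:,:2]-np.array(o); return np.c_[d@[np.cos(TH),-np.sin(TH)],d@[np.sin(TH),np.cos(TH)]]
def batt(f,segs,h=109.,dv=12):
    im,d,P,z=load(f); ray=mkray(z); g=im.astype(float)
    s=g[...,0]-g[...,2]   # wood: red >> blue
    pts=[[],[]]
    for (u0,u1,v0,v1) in segs:
        for u in range(u0,u1):
            c=cv2.resize(s[v0:v1,u:u+1],None,fx=1,fy=10,interpolation=cv2.INTER_LINEAR).ravel(); k=np.where(c>.5*np.percentile(c,90))[0]
            if len(k)<40: continue
            pts[0].append((u,v0+(k[0]+.5)/10-.5)); pts[1].append((u,v0+(k[-1]+.5)/10-.5))
    for n,p in zip(('back','front'),pts):
        W=tosaw(ray(np.array(p),h)); a=np.polyfit(W[:,1],W[:,0],1); r=W[:,0]-np.polyval(a,W[:,1])
        print(n,'x at y=0,100,-100',np.polyval(a,[0,100,-100]).round(2),'slope',a[0].round(4),'sd',r.std().round(2),len(p),W[:,1].min().round(),W[:,1].max().round())
E
python3 - <<'E'
from h import *
batt('top3',[(297,338,180,210),(371,379,180,210)])
im,d,P,z=load('top3'); s=im[...,0].astype(int)-im[...,2]; print([(u,s[197,u]) for u in range(368,388)])
ray=mkray(z); print(tosaw(ray([[379,197],[380,197],[381,197]],109)))
E
```

```text
back x at y=0,100,-100 [-4.08  1.75 -9.91] slope 0.0583 sd 1.89 49 -112.0 140.0
front x at y=0,100,-100 [-44.5  -44.2  -44.79] slope 0.0029 sd 0.28 49 -112.0 139.0
[(368, np.int64(8)), (369, np.int64(70)), (370, np.int64(96)), (371, np.int64(99)), (372, np.int64(99)), (373, np.int64(99)), (374, np.int64(99)), (375, np.int64(99)), (376, np.int64(98)), (377, np.int64(98)), (378, np.int64(96)), (379, np.int64(81)), (380, np.int64(44)), (381, np.int64(3)), (382, np.int64(-18)), (383, np.int64(-32)), (384, np.int64(-43)), (385, np.int64(-33)), (386, np.int64(-20)), (387, np.int64(-14))]
[[ -26.82105687 -115.21256785]
 [ -26.75233688 -118.32083195]
 [ -26.68361443 -121.42920773]]
```

Call:
servo_tool:
  rows:
    - [0,0,0,0,0.005,-0.002,30]
    - [0,0,0,0,0.005,-0.002,30]
    - [0,0,0,0,0.005,-0.002,30]

```text
t: 14.85
ee_pos: [624.7, 97.8, 80.9]
orientation: [-2.25, -2.192, 0.001]
ft_force: [-1.6, -0.0, 0.8]
width: 44.7
grasp_force: 30.0
```

Call:
servo_tool:
  rows:
    - [0,0,0,0,0.005,0,30]
    - [0,0,0,0,0.005,0,30]
    - [0,0,0,0,0.005,0,30]

```text
t: 15.22
ee_pos: [624.8, 97.8, 81.0]
orientation: [-2.249, -2.191, 0.003]
ft_force: [-5.5, 0.3, 4.2]
width: 44.8
grasp_force: 30.0
```

Call:
servo_tool:
  rows:
    - [0,0,0,0,-0.003,0,30]
    - [0,0,0,0,-0.003,0,30]
    - [0,0,0,0,-0.003,0,75]
    - [0,0,0,0,-0.003,0,75]
    - [0,0,0,0,-0.003,0,75]
    - [0,0,0,0,-0.003,-0.2,75]
    - [0,0,0,0,-0.003,-0.35,75]
    - [0,0,0,0,-0.003,-0.35,60]
    - [0,0,0,0,-0.003,-0.35,0]

```text
t: 16.35
ee_pos: [624.8, 97.7, 150.5]
orientation: [-2.249, -2.192, 0.001]
ft_force: [0.1, -0.2, -0.7]
width: 58.4
grasp_force: 0.0
```

Call:
servo_tool:
  rows:
    - [0,0,0,0.15,0,0,0]
    - [0,0,0,0.275,0,0,0]
    - [0,0,0,0.275,0,0,0]
    - [0,0,0,0.275,0,0,0]
    - [0,0,0,0.275,0,0.2,0]
    - [0,0,0,0.275,0,0.34,0]
    - [0,0,0,0.275,0,0.34,0]
    - [0,0,0,0.275,0,0.34,0]

```text
t: 17.35
ee_pos: [627.3, 152.3, 84.0]
orientation: [2.25, 2.192, 0.001]
ft_force: [0.0, -0.9, -0.2]
width: 0.8
grasp_force: 0.0
```

Run:
```python
from h import *
o=ctrl.get_obs(); print(o['t'],o['ee_pos'],o['ft_force'],o['width'],tosaw(o['ee_pos']))
snap('top','top4')
batt('top4',[(297,338,180,210),(371,379,180,210)])
im,d,P,z=load('top4'); s=im[...,0].astype(int)-im[...,2]; print([(u,s[197,u]) for u in range(376,384)])
```

```text
17.35 [627.3444225  152.29395021  84.03219379] [ 0.04625787 -0.93001291 -0.24952167] 0.8349291848466752 [[-17.86887655 284.83299286]]
back x at y=0,100,-100 [-3.89  2.11 -9.89] slope 0.06 sd 1.97 49 -112.0 140.0
front x at y=0,100,-100 [-43.98 -43.7  -44.25] slope 0.0028 sd 0.17 49 -112.0 139.0
[(376, np.int64(98)), (377, np.int64(98)), (378, np.int64(97)), (379, np.int64(81)), (380, np.int64(44)), (381, np.int64(2)), (382, np.int64(-18)), (383, np.int64(-31))]
```

Call:
servo_tool:
  rows:
    - [0,0,0,-0.05,0,0,0]
    - [0,0,0,-0.09,0,0,0]
    - [0,0,0,-0.17,0,0,0]
    - [0,0,0,-0.26,0,0,0]
    - [0,0,0,-0.35,0,0,0]
    - [0,0,0,-0.44,0,0,0]
    - [0,0,0,-0.53,0,0,0]
    - [0,0,0,-0.62,0,0,0]
    - [0,0,0,-0.66,0,0,0]
    - [0,0,0,-0.68,0,0,0]

```text
t: 18.65
ee_pos: [623.2, 16.3, 83.2]
orientation: [-2.25, -2.192, 0.0]
ft_force: [0.1, 1.2, -0.9]
width: 0.5
grasp_force: 0.5
```

Run:
```python
from h import *
o=ctrl.get_obs(); print(o['t'],o['ee_pos'],o['ft_force'],o['width'],tosaw(o['ee_pos']))
snap('top','top5')
im,d,P,z=load('top5'); s=im[...,0].astype(int)-im[...,2]; print([(u,s[200,u]) for u in range(380,430)])
cv2.imwrite('pics/c5.png',cv2.resize(im[150:230,210:450,::-1],None,fx=3.3,fy=3.3,interpolation=cv2.INTER_CUBIC))
```

```text
18.65 [623.17073263  16.28408215  83.18901761] [ 0.07784551  1.2094149  -0.89422891] 0.4968225273256627 [[-18.59955834 148.76106334]]
[(380, np.int64(101)), (381, np.int64(100)), (382, np.int64(99)), (383, np.int64(101)), (384, np.int64(100)), (385, np.int64(99)), (386, np.int64(100)), (387, np.int64(101)), (388, np.int64(99)), (389, np.int64(100)), (390, np.int64(100)), (391, np.int64(99)), (392, np.int64(99)), (393, np.int64(100)), (394, np.int64(100)), (395, np.int64(99)), (396, np.int64(93)), (397, np.int64(84)), (398, np.int64(76)), (399, np.int64(74)), (400, np.int64(79)), (401, np.int64(86)), (402, np.int64(94)), (403, np.int64(99)), (404, np.int64(99)), (405, np.int64(99)), (406, np.int64(100)), (407, np.int64(100)), (408, np.int64(100)), (409, np.int64(100)), (410, np.int64(100)), (411, np.int64(101)), (412, np.int64(100)), (413, np.int64(100)), (414, np.int64(98)), (415, np.int64(100)), (416, np.int64(99)), (417, np.int64(99)), (418, np.int64(97)), (419, np.int64(79)), (420, np.int64(40)), (421, np.int64(-6)), (422, np.int64(-32)), (423, np.int64(-34)), (424, np.int64(-35)), (425, np.int64(-36)), (426, np.int64(-32)), (427, np.int64(-24)), (428, np.int64(-12)), (429, np.int64(-4))]
```

View pics/c5.png

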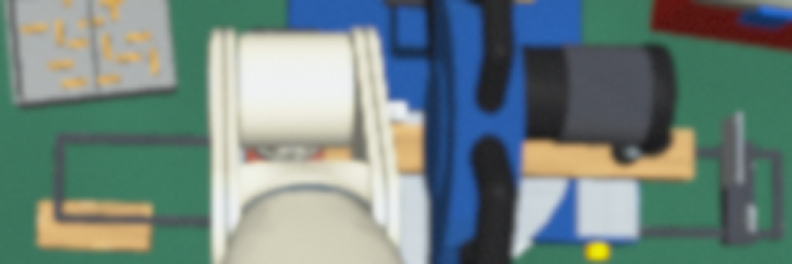

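The right end is at pixel 419.8 (crop 695) and the stop plate is at crop ≈725, so about 37 mm remains. The batten still lies along the fence, under the guard and the clamp.

Call:
servo_tool:
  rows:
    - [0,0,0,-0.03,0,0,0]
    - [0,0,0,-0.06,0,0,0]
    - [0,0,0,-0.09,0,0,0]
    - [0,0,0,-0.115,0,0,0]
    - [0,0,0,-0.13,0,0,0]
    - [0,0,0,-0.14,0,0,0]
    - [0,0,0,-0.14,0,0,0]

```text
t: 19.58
ee_pos: [622.6, -11.4, 83.3]
orientation: [2.25, 2.192, -0.0]
ft_force: [-0.0, -0.9, -0.3]
width: 0.7
grasp_force: 0.0
```

Run:
```python
from h import *
o=ctrl.get_obs(); print(o['t'],o['ee_pos'],o['ft_force'],tosaw(o['ee_pos']))
snap('top','top6')
im,d,P,z=load('top6'); s=im[...,0].astype(int)-im[...,2]; print([(u,s[200,u],im[200,u].mean().round()) for u in range(423,438)])
batt('top6',[(332,338,180,210),(371,374,182,210),(382,396,182,210),(404,424,182,210)])
```

```text
19.575 [622.57100177 -11.36757702  83.30615413] [-0.03623653 -0.85974129 -0.28265888] [[-18.49938373 121.10308263]]
[(423, np.int64(99), np.float64(175.0)), (424, np.int64(100), np.float64(175.0)), (425, np.int64(100), np.float64(174.0)), (426, np.int64(100), np.float64(173.0)), (427, np.int64(98), np.float64(170.0)), (428, np.int64(83), np.float64(157.0)), (429, np.int64(53), np.float64(129.0)), (430, np.int64(17), np.float64(104.0)), (431, np.int64(0), np.float64(93.0)), (432, np.int64(-5), np.float64(101.0)), (433, np.int64(-10), np.float64(125.0)), (434, np.int64(-12), np.float64(135.0)), (435, np.int64(-11), np.float64(114.0)), (436, np.int64(-11), np.float64(95.0)), (437, np.int64(-14), np.float64(99.0))]
back x at y=0,100,-100 [ 9.39 19.98 -1.2 ] slope 0.1059 sd 12.5 43 -252.0 31.0
front x at y=0,100,-100 [-55.49 -60.83 -50.15] slope -0.0534 sd 4.07 43 -252.0 30.0
```

Call:
servo_tool:
  rows:
    - [0,0,0,-0.005,0,0,0]
    - [0,0,0,-0.01,0,0,0]
    - [0,0,0,-0.015,0,0,0]
    - [0,0,0,-0.02,0,0,0]
    - [0,0,0,-0.02,0,0,0]

```text
t: 20.25
ee_pos: [622.5, -15.3, 83.3]
orientation: [2.25, 2.192, 0.0]
ft_force: [0.4, 0.8, 0.7]
width: 0.6
grasp_force: 0.2
```

Call:
servo_tool:
  rows:
    - [0,0,0,-0.003,0,0,0]
    - [0,0,0,-0.006,0,0,0]
    - [0,0,0,-0.006,0,0,0]

```text
t: 20.62
ee_pos: [622.4, -16.4, 83.3]
orientation: [2.25, 2.193, -0.0]
ft_force: [-0.3, 0.2, -0.2]
width: 0.5
grasp_force: 0.4
```

Run:
```python
from h import *
snap('top','top7'); im,d,P,z=load('top7'); ray=mkray(z); s=im[...,0].astype(float)-im[...,2]
for u in list(range(329,340,2))+list(range(368,376,2))+list(range(376,430,3)):
    c=s[188:212,u]; k=[i for i in range(len(c)-1) if c[i]>50>=c[i+1]]
    if k:
        i=k[-1]; v=188+i+(c[i]-50)/(c[i]-c[i+1]); print(u,round(v,2),tosaw(ray([[u,v]],109))[0].round(2))
c=s[200]; k=[u for u in range(415,435) if c[u]>50>=c[u+1]][-1]; u=k+(c[k]-50)/(c[k]-c[k+1]); print('end',u,tosaw(ray([[u,200]],109)))
```

```text
370 202.33 [-44.07 -87.25]
372 202.47 [-44.37 -93.46]
374 202.51 [-44.38 -99.67]
376 202.63 [ -44.6  -105.88]
379 202.73 [ -44.71 -115.19]
382 202.72 [ -44.48 -124.5 ]
385 202.83 [ -44.61 -133.81]
388 202.93 [ -44.73 -143.13]
391 202.98 [ -44.66 -152.44]
394 203.05 [ -44.68 -161.76]
397 203.02 [ -44.41 -171.07]
400 203.09 [ -44.4  -180.39]
403 203.18 [ -44.47 -189.71]
406 203.47 [ -45.17 -199.02]
409 203.63 [ -45.47 -208.34]
412 203.71 [ -45.51 -217.66]
415 203.75 [ -45.44 -226.98]
418 203.89 [ -45.67 -236.29]
421 204.04 [ -45.94 -245.61]
424 204.16 [ -46.09 -254.93]
427 204.18 [ -45.95 -264.26]
end 430.625 [[ -32.65679481 -275.6980675 ]]
```

The top view at row 200 puts the right end at u=430.6. The front edge has turned about 0.007 rad since flush, so the right end sits about 1.3 mm off the fence. I'm backing off, tilting the tool to keep the wrist clear of the head, and nudging the front face flush before pressing the stop.

Call:
servo_tool:
  rows:
    - [0,0,0,0.05,0,0,0]
    - [0,0,0,0.15,0,-0.1,0]
    - [0,0,0,0.3,0,-0.3,0]
    - [0,-0.1,0,0.3,-0.2,-0.3,0]
    - [0,-0.2,0,0.3,-0.33,-0.3,0]
    - [0,-0.3,0,0.3,-0.33,-0.3,0]
    - [0,-0.4,0,0.3,-0.33,-0.3,0]
    - [0,-0.4,0,0.3,-0.33,-0.3,0]
    - [0,-0.4,0,0.3,-0.33,-0.3,0]

```text
t: 21.8
ee_pos: [558.1, 46.0, 143.8]
orientation: [1.907, 1.859, -0.586]
ft_force: [0.2, -0.8, -0.6]
width: 0.4
grasp_force: 0.0
```

Run:
```python
from h import *
o=ctrl.get_obs(); print(o['t'],o['ee_pos'],o['orientation'],o['ft_force'],tosaw(o['ee_pos']),np.round(o['qpos'],2))
M=R.from_rotvec(o['orientation']).as_matrix(); print(M.round(3))
S=np.array([[np.cos(TH),-np.sin(TH),0],[np.sin(TH),np.cos(TH),0],[0,0,1]])  # rows: saw axes in world
p=tosaw(o['ee_pos'])[0]; 
for tgt in [(-78,58,150),(-78,58,90)]:
    d=np.array([tgt[0]-p[0],tgt[1]-p[1],tgt[2]-o['ee_pos'][2]]); print(tgt,(M.T@S.T@d/200).round(3))
print('saw+x',(M.T@S.T@[1,0,0]).round(3),'up',(M.T@[0,0,1]).round(3))
```

```text
21.8 [558.1211546   45.97775412 143.84884506] [ 1.90731609  1.85934663 -0.5864401 ] [ 0.21601565 -0.83512825 -0.61007159] [[-84.3796924  176.79917526]] [ 0.35  0.57  1.76 -0.61  1.15  0.73]
[[ 0.021  1.    -0.014]
 [ 0.827 -0.025 -0.562]
 [-0.562  0.001 -0.827]]
(-78, 58, 150) [-0.508  0.032  0.309]
(-78, 58, 90) [-0.34   0.032  0.557]
saw+x [0.    1.    0.001] up [-0.562  0.001 -0.827]
```

Call:
servo_tool:
  rows:
    - [0,0,0,-0.2,0.02,0.12,0]
    - [0,0,0,-0.4,0.02,0.25,0]
    - [0,0,0,-0.5,0.03,0.31,0]
    - [0,0,0,-0.5,0.03,0.31,0]
    - [0,0,0,-0.42,0.03,0.43,0]
    - [0,0,0,-0.34,0.03,0.555,0]
    - [0,0,0,-0.34,0.03,0.555,0]
    - [0,0,0,-0.34,0.08,0.555,0]
    - [0,0,0,-0.34,0.1,0.555,0]
    - [0,0,0,-0.34,0.1,0.555,0]

```text
t: 23.05
ee_pos: [576.0, -73.8, 91.0]
orientation: [1.906, 1.856, -0.587]
ft_force: [-1.0, 0.4, -0.4]
width: 0.6
grasp_force: 0.0
```

Call:
servo_tool:
  rows:
    - [0,0,0,0,0.01,0,0]
    - [0,0,0,0,0.015,0,0]
    - [0,0,0,0,0.02,0,0]
    - [0,0,0,0,0.02,0,0]

```text
t: 23.55
ee_pos: [578.9, -74.0, 90.0]
orientation: [1.906, 1.858, -0.59]
ft_force: [-0.5, 0.9, -0.5]
width: 0.1
grasp_force: 0.0
```

Call:
servo_tool:
  rows:
    - [0,0,0,0,0.005,0,0]
    - [0,0,0,0,0.01,0,0]
    - [0,0,0,0,0.015,0,0]
    - [0,0,0,0,0.015,0,0]

```text
t: 24.05
ee_pos: [582.0, -74.1, 90.1]
orientation: [1.906, 1.858, -0.59]
ft_force: [-0.5, -0.7, 0.6]
width: 0.4
grasp_force: 0.0
```

Call:
servo_tool:
  rows:
    - [0,0,0,0,0.003,0,0]
    - [0,0,0,0,0.006,0,0]
    - [0,0,0,0,0.006,0,0]

```text
t: 24.42
ee_pos: [583.2, -74.2, 90.1]
orientation: [1.906, 1.858, -0.589]
ft_force: [0.0, 0.7, 0.6]
width: 0.6
grasp_force: 0.0
```

Call:
servo_tool:
  rows:
    - [0,0,0,0,0.004,0,0]
    - [0,0,0,0,0.008,0,0]
    - [0,0,0,0,0.008,0,0]

```text
t: 24.8
ee_pos: [584.8, -74.2, 90.1]
orientation: [1.906, 1.858, -0.59]
ft_force: [0.5, -0.1, -0.4]
width: 0.7
grasp_force: 0.0
```

Call:
servo_tool:
  rows:
    - [0,0,0,0,0.004,0,0]
    - [0,0,0,0,0.006,0,0]
    - [0,0,0,0,0.006,0,0]

```text
t: 25.18
ee_pos: [585.9, -74.2, 90.1]
orientation: [1.906, 1.858, -0.59]
ft_force: [0.5, 0.1, -0.0]
width: 0.4
grasp_force: 0.0
```

Call:
servo_tool:
  rows:
    - [0,0,0,0,0.004,0,0]
    - [0,0,0,0,0.008,0,0]
    - [0,0,0,0,0.008,0,0]

```text
t: 25.55
ee_pos: [587.5, -74.3, 90.0]
orientation: [1.906, 1.858, -0.59]
ft_force: [-0.6, 0.7, -0.5]
width: 0.6
grasp_force: 0.1
```

Call:
servo_tool:
  rows:
    - [0,0,0,0,0.004,0,0]
    - [0,0,0,0,0.008,0,0]
    - [0,0,0,0,0.008,0,0]

```text
t: 25.92
ee_pos: [588.0, -74.4, 89.9]
orientation: [1.907, 1.858, -0.592]
ft_force: [-5.7, 1.1, 2.2]
width: 0.9
grasp_force: 2.7
```

Call:
servo_tool:
  rows:
    - [0,0,0,0,0.002,0,0]
    - [0,0,0,0,0.002,0,0]

```text
t: 26.18
ee_pos: [588.0, -74.4, 89.9]
orientation: [1.907, 1.858, -0.593]
ft_force: [-6.6, 2.7, 4.4]
width: 0.7
grasp_force: 3.4
```

```bash
cat > e.py <<'E'
import sys
from h import *
f=sys.argv[1]; snap('top',f); im,d,P,z=load(f); ray=mkray(z); s=im[...,0].astype(float)-im[...,2]; X=[]
for u in list(range(318,340))+list(range(368,430)):
    c=s[188:212,u]; k=[i for i in range(len(c)-1) if c[i]>50>=c[i+1]]
    if k:
        i=k[-1]; v=188+i+(c[i]-50)/(c[i]-c[i+1]); X.append(tosaw(ray([[u,v]],109))[0])
X=np.array(X); X=X[abs(X[:,0]+45)<3]
print(X[::7].round(2).tolist()); print('slope',np.polyfit(X[:,1],X[:,0],1))
c=s[200]; k=[u for u in range(415,435) if c[u]>50>=c[u+1]][-1]; u=k+(c[k]-50)/(c[k]-c[k+1]); print('end',u,tosaw(ray([[u,200]],109)))
o=ctrl.get_obs(); print(o['t'],o['ee_pos'],o['ft_force'],tosaw(o['ee_pos']))
E
python3 e.py top8
```

```text
[[-46.47, 67.79], [-44.05, 39.92], [-44.06, 18.22], [-44.24, -99.67], [-44.54, -121.4], [-44.73, -143.13], [-44.68, -164.86], [-44.29, -186.6], [-45.52, -208.34], [-45.8, -230.08], [-46.3, -251.82]]
slope [ 3.59260721e-03 -4.45138760e+01]
end 430.61538461538464 [[ -32.65745471 -275.66814611]]
26.225 [587.96863323 -74.35954671  89.88199384] [-5.9124671   2.22834411  3.49584854] [[-51.4966873   57.25568557]]
```

Call:
servo_tool:
  rows:
    - [0,0,0,0,-0.05,0,0]
    - [0,0,0,0,-0.1,0,0]
    - [0,0,0,-0.17,-0.1,-0.25,0]
    - [0,0,0,-0.17,-0.1,-0.25,0]
    - [0,0,0,0.1,-0.1,-0.45,0]
    - [0,0,0,0.34,-0.16,-0.555,0]
    - [0,0,0,0.34,-0.16,-0.555,0]
    - [0,0,0,0.34,-0.16,-0.555,0]

```text
t: 27.22
ee_pos: [560.1, 45.0, 142.8]
orientation: [1.905, 1.858, -0.591]
ft_force: [-0.5, 0.2, -0.8]
width: 0.5
grasp_force: 0.0
```

Call:
servo_tool:
  rows:
    - [0,0.1,0,0,0,0,0]
    - [0,0.2,0,0,0,0,0]
    - [0,0.3,0,0,0,0,0]
    - [0,0.4,0,0,0,0,0]
    - [0,0.4,0,0,0,0,0]
    - [0,0.4,0,0,0,0,0]

```text
t: 27.98
ee_pos: [560.3, 44.1, 143.1]
orientation: [2.251, 2.19, -0.003]
ft_force: [0.2, -0.1, -0.4]
width: 0.6
grasp_force: 0.0
```

Call:
servo_tool:
  rows:
    - [0,0,0,-0.1,0.2,0,0]
    - [0,0,0,-0.175,0.316,0,0]
    - [0,0,0,-0.175,0.316,0,0]
    - [0,0,0,-0.175,0.316,0.15,0]
    - [0,0,0,-0.175,0.316,0.299,0]
    - [0,0,0,-0.175,0.316,0.299,0]
    - [0,0,0,-0.2,0.316,0.299,0]
    - [0,0,0,-0.22,0.316,0.299,0]
    - [0,0,0,-0.24,0.316,0.299,0]
    - [0,0,0,-0.24,0.316,0.299,0]

```text
t: 29.22
ee_pos: [622.8, -4.9, 84.1]
orientation: [2.25, 2.191, 0.001]
ft_force: [-0.0, -0.3, -0.1]
width: 0.6
grasp_force: 0.0
```

Call:
servo_tool:
  rows:
    - [0,0,0,-0.02,0,0,0]
    - [0,0,0,-0.04,0,0,0]
    - [0,0,0,-0.05,0,0,0]
    - [0,0,0,-0.055,0,0,0]
    - [0,0,0,-0.06,0,0,0]
    - [0,0,0,-0.06,0,0,0]

```text
t: 29.98
ee_pos: [622.2, -16.3, 83.5]
orientation: [-2.25, -2.193, 0.0]
ft_force: [0.3, 0.2, -0.3]
width: 0.6
grasp_force: 0.0
```

Call:
servo_tool:
  rows:
    - [0,0,0,-0.0025,0,0,0]
    - [0,0,0,-0.005,0,0,0]
    - [0,0,0,-0.005,0,0,0]

```text
t: 30.35
ee_pos: [622.1, -17.3, 83.4]
orientation: [-2.25, -2.193, -0.0]
ft_force: [-0.2, 1.4, -0.4]
width: 0.3
grasp_force: 0.5
```

Call:
servo_tool:
  rows:
    - [0,0,0,-0.0025,0,0,0]
    - [0,0,0,-0.004,0,0,0]
    - [0,0,0,-0.004,0,0,0]

```text
t: 30.72
ee_pos: [622.1, -18.2, 83.5]
orientation: [-2.25, -2.193, 0.0]
ft_force: [-0.0, 0.7, -0.1]
width: 0.3
grasp_force: 0.4
```

Call:
servo_tool:
  rows:
    - [0,0,0,-0.0025,0,0,0]
    - [0,0,0,-0.004,0,0,0]
    - [0,0,0,-0.004,0,0,0]

```text
t: 31.1
ee_pos: [622.1, -19.0, 83.5]
orientation: [2.25, 2.193, -0.0]
ft_force: [-0.2, 0.3, -0.1]
width: 0.8
grasp_force: 0.3
```

Call:
servo_tool:
  rows:
    - [0,0,0,-0.0025,0,0,0]
    - [0,0,0,-0.003,0,0,0]
    - [0,0,0,-0.003,0,0,0]

```text
t: 31.48
ee_pos: [622.1, -19.6, 83.5]
orientation: [-2.25, -2.193, 0.0]
ft_force: [0.0, -0.1, -0.7]
width: 0.3
grasp_force: 0.3
```

Call:
servo_tool:
  rows:
    - [0,0,0,-0.0025,0,0,0]
    - [0,0,0,-0.0035,0,0,0]
    - [0,0,0,-0.0035,0,0,0]

```text
t: 31.85
ee_pos: [622.1, -20.0, 83.5]
orientation: [-2.25, -2.192, -0.0]
ft_force: [0.1, 4.3, -0.6]
width: 0.1
grasp_force: 1.6
```

Call:
servo_tool:
  rows:
    - [0,0,0,-0.0025,0,0,0]
    - [0,0,0,-0.0035,0,0,0]
    - [0,0,0,-0.0035,0,0,0]

```text
t: 32.22
ee_pos: [622.1, -20.0, 83.5]
orientation: [-2.249, -2.192, -0.001]
ft_force: [-0.2, 7.1, 0.2]
width: 0.3
grasp_force: 3.5
```

Call:
servo_tool:
  rows:
    - [0,0,0,0,0,0,0]
    - [0,0,0,0,0,0,0]
    - [0,0,0,0,0,0,0]
    - [0,0,0,0,0,0,0]
    - [0,0,0,0,0,0,0]

```text
t: 32.85
ee_pos: [622.1, -20.0, 83.5]
orientation: [-2.249, -2.192, -0.001]
ft_force: [0.4, 5.9, -0.4]
width: 0.2
grasp_force: 3.5
```

```bash
python3 e.py top9
```

```text
[[-42.56, -84.15], [-44.24, -105.88], [-44.25, -127.6], [-44.66, -149.34], [-44.54, -171.07], [-44.75, -192.81], [-45.56, -214.55], [-45.75, -236.29], [-46.16, -258.04]]
slope [ 1.31203962e-02 -4.26304990e+01]
end 431.6829268292683 [[ -32.58418783 -278.99021313]]
32.9 [622.11288798 -19.99413825  83.49867336] [0.44912657 7.51832585 1.19965565] [[-18.73905938 112.46769135]]
```

Call:
servo_tool:
  rows:
    - [0,0,0,0.005,0,0,0]
    - [0,0,0,0.02,0,0,0]
    - [0,0,0,0.1,0,0,0]
    - [0,0,0,0.3,0,0,0]
    - [0,0,0,0.5,0,-0.2,0]
    - [0,0,0,0.8,0,-0.5,0]
    - [0,0,0,0.8,0,-0.5,0]
    - [0,0,0,0.8,0,-0.5,0]
    - [0,0,0,0.8,0,-0.5,0]

```text
t: 34.02
ee_pos: [625.1, 137.8, 181.7]
orientation: [-2.25, -2.191, 0.004]
ft_force: [0.1, 0.2, -0.6]
width: 0.5
grasp_force: 0.0
```

```bash
python3 e.py top10
python3 - <<'E'
from h import *
im=load('top10')[0]; cv2.imwrite('pics/c10.png',cv2.resize(im[150:230,210:450,::-1],None,fx=3.3,fy=3.3,interpolation=cv2.INTER_CUBIC))
a=load('top0')[0][180:226,434:450].astype(float); b=im[180:226,434:450].astype(float); print('stop diff',abs(a-b).mean())
E
```

```text
[[-43.7, 74.02], [-44.07, 52.32], [-44.13, 30.62], [-43.93, -87.25], [-44.45, -108.98], [-44.5, -130.71], [-44.6, -152.44], [-44.53, -174.18], [-45.11, -195.92], [-45.51, -217.66], [-45.78, -239.4], [-46.28, -261.14]]
slope [ 6.24017096e-03 -4.39822632e+01]
end 431.7073170731707 [[ -32.58251386 -279.06611422]]
34.075 [625.05377717 137.56756506 181.53379617] [-0.11666033 -0.09796891  0.16773237] [[-19.7861435  270.05335947]]
stop diff 8.639039855072463
```

View pics/c10.png

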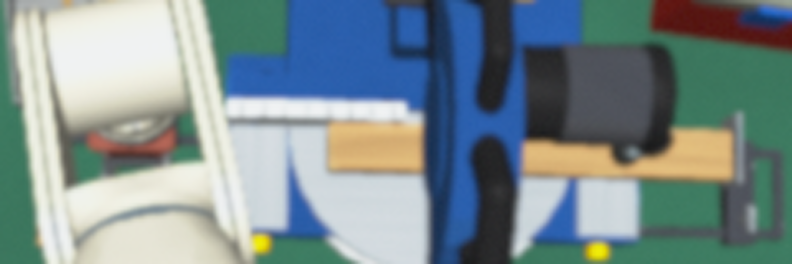

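The batten lies flush along the fence with its right end against the stop plate (crop x≈733), and the arm is clear. I'm doing a quick check on the stop plate's position before handing in.

Run:
```python
from h import *
for f in('top0','top9','top10'):
    g=load(f)[0].astype(float).mean(-1); print(f,[ (np.maximum(g[v,428:442]-105,0)*np.arange(428,442)).sum()/np.maximum(g[v,428:442]-105,0).sum() for v in (185,186,187,214,216,218)])
```

```text
top0 [np.float64(433.58018867924534), np.float64(433.59009009009003), np.float64(433.6365795724465), np.float64(437.51451612903224), np.float64(437.472172351885), np.float64(437.48373101952274)]
top9 [np.float64(433.6264591439689), np.float64(433.6333333333334), np.float64(433.66274509803924), np.float64(437.4929245283019), np.float64(437.46027397260275), np.float64(437.4761904761904)]
top10 [np.float64(433.62681159420293), np.float64(433.6258741258741), np.float64(433.672794117647), np.float64(437.4954337899543), np.float64(437.4438775510203), np.float64(437.4859813084113)]
```

The stop hasn't moved (under 0.1 px of change), so I'm handing in.

```bash
python3 -c "
from workcell import ctrl
print(ctrl.close_job())"
```

```text
the job is handed in; nothing more can be done
None
```

I handed the job in at about 34 s: the batten lies flush along the fence with its end against the length stop, which I pressed at about 6 N for over half a second; the images show the stop unmoved, but no verdict came back.

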